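# Lock a probe positioner with its key

## Robot

A 7-joint arm with a two-finger parallel gripper is mounted at the origin on the work surface. World frame = base frame: x ahead of the robot, y to its left, z up, the work surface at z = 0. Lengths are in mm, angles in rad, forces in N, time in s.
With the tool pointing down it reaches from about 350 to 900 mm from the base axis. Payload 19.9 kg.
Tool frame: the origin (TCP) lies midway between the tips of the shut fingers; the grasp point (between the pads) lies 19 mm behind it; z points along the fingers, x is the direction in which the jaws open and shut, and the axes are right-handed (so a half turn about z gives the same grasp; the last joint's range is limited). The gripper opens to 85 mm and grips with 20 to 120 N. Pads are 22 mm wide; open, the fingers measure 114 mm over their backs; the gripper's body (76 mm by 85 mm) begins 54 mm behind the grasp point. The pads swing forward as they close: fully open they stand 13 mm farther back than shut.
Start: joints at [1.24, 0.417, -0.01, 1.614, 0.005, 1.111, -0.053], TCP at [177.997, -599.098, 231.26] pointing down, gripper open.
Joint ranges: [-2.81, 2.81], [-0.39, 2.02], [-1.27, 1.25], [0.06, 2.57], [-1.19, 4.33], [0.19, 2], [-2.82, 2.82]. Speed limits (rad/s): [1.89, 1.89, 2.39, 2.39, 3.01, 3.01, 3.01].

## Interface

Orientations are given as [roll, pitch, yaw] about the fixed x, y, z axes, in that order (R = Rz(yaw) Ry(pitch) Rx(roll)).
In Python, from cell import * gives the robot as it stands.
- The arm moves only by the tool jog_arm, never from a script. Its argument "plan" is a list of rows, each a list of 7 numbers: the opening, from 0 (shut) to 1 (fully open), then the shift along the world's x, y, z in units of 30 mm (1.0 is 30 mm), then the turn, a rotation vector about the world's x, y, z in units of 8 degrees (1.0 is 8 degrees). In form: [[jaw, x, y, z, ax, ay, az], ...]. A call has exactly 10 rows; each row shifts and turns the pose as measured when the row begins; what a row does not reach is not made up. A row lasts 1/10 s, in which the tool goes at most 50 mm and 8.59 degrees, less where a joint would pass 70% of its speed; a pose out of reach is approached as far as the arm can. A call is refused whole if a number of a shift passes 1 or a number of a turn 1, either way. A call with a gripper value outside its range is refused whole. The fingers move at their own pace and stop on an object; "force" is the grip in N (left out, the last holds). Time passes only in rows, so rows that do not move let the fingers close, or fill a call up. It gives the time, the measured TCP pose, the force and the opening at its end, in the units of the state.
- get_obs(): the state, without advancing time (a new reading comes with each control period).
- capture(name): name is "scene" or "top" or "wrist"; returns the picture (480x640x3 uint8, red, green, blue); there is no depth.
- camera_model(name): a dict with "fx", "fy", "cx", "cy" (pixels), "k1" (the pictures are not rectified: a ray, as slopes to the right and down, at radius r is drawn at 1 + k1 r^2 times it, then the intrinsics apply), "xyz" and "rotation" of the camera in the world. Camera axes: x right, y down, z forward; pixel columns grow to the right and rows downward; lengths in mm; the calibration is good to about 2 mm. A picture is of the moment at which its call begins: read the wrist's pose just before it. camera_model takes no time and is no camera call; for the wrist camera it gives the pose at the moment of the call.
- sign_off(): hands the job in, once; it reports no verdict.
The state is a dict: "t": time; "qpos": joint angles; "dq": joint speeds; "tau": joint torques, N m; "position": TCP position; "eef_rot": TCP orientation; "ft_force": force on the tool from outside, world axes, zero at the start; "ft_torque": the same for the moment, N m; "opening": finger opening in mm.
Only numpy, scipy, OpenCV 4.12 (cv2) and the standard library are available. Lean on these libraries where they do the work, as an engineer would, in place of code of your own. Each camera call takes 0.05 s, during which the arm holds its last target.

## Task

Lock the probe positioner that has the blue collar: take the key with the blue handle out of the rack, set it upright into the lock's slot so that it drops fully home, and turn it clockwise (seen from above) about 70 degrees to the locked position. Leave the key standing in the lock and let go of it.

Things in the scene. Friction and masses are not known exactly. Their poses are not given: they have to be found in the camera images.
- key_blue_handle (a point): Handle centre of the blue upright T-key, 90 g. Handle: level bar 60 mm (its x) by 14 mm (y) by 22 mm high (z up). Below: stem 14 mm across, round shoulder 40 mm across (underside 47 mm below this point), then a flat blade 20 mm (x) by 6 mm (y), its tip 69 mm below this point. Blade and bar are parallel; half a turn makes no difference.
- lock_blue_slot (a point): Mouth centre of the blue-collared positioner's lock slot, on top of its brass nut, 36 mm above the table; x along the slot, z up, turning with the nut. Slot 24 (x) by 10 (y) mm, 26 deep. With the key home its shoulder rests on the nut, handle centre 47 mm above this point. Black block 90 mm high, 75 mm from the axis. A like positioner has a yellow collar.
- lock_blue (a joint): Angle of that brass nut, rad: grows clockwise seen from above, from 0 (unlocked) to a stop at 1.25; starts at 0 to 0.2, counts as locked above 0.85. Turns stiffly (0.06 N m), stays where left. The blade has up to 0.2 rad of play in the slot, so the nut lags the key by that much.
- rack: Grey key rack, fixed, 70 (x) by 250 (y) by 34 mm high, origin under its centre. Three keys of one shape (blue, yellow, white handles, in any order) stand in it 85 mm apart along y, shoulders resting on its top, blades loose in 24 mm square holes.
Mind the look-alikes: they are no part of the job. Leave any pink look-alike of the part that bears key_blue_handle alone.

How it is judged (in metres and radians):
On the way, in this order (a step that is already met when the one before it is completed fails the run):
1. the blue key is fully home in the blue lock, which is not yet turned (horizontal distance between key_blue_handle and lock_blue_slot below 0.01 m and z of key_blue_handle in the frame of lock_blue_slot between 0.04 and 0.054 m and angle between key_blue_handle's own z axis and vertical below 0.17 rad and angle between the x axis of key_blue_handle and the x axis of lock_blue_slot, either way round below 0.4 rad and value of joint lock_blue below 0.5 rad), for 0.1 s.
2. with the key home, the lock is turned clockwise past 0.85 rad (horizontal distance between key_blue_handle and lock_blue_slot below 0.01 m and z of key_blue_handle in the frame of lock_blue_slot between 0.04 and 0.054 m and angle between key_blue_handle's own z axis and vertical below 0.17 rad and angle between the x axis of key_blue_handle and the x axis of lock_blue_slot, either way round below 0.4 rad and value of joint lock_blue above 0.85 rad), for 0.1 s.
At the end, for the whole second after the job is handed in: The blue key stands in the blue-collared lock, within 10 mm of its axis, upright within about 10 degrees and fully home (handle centre 40 to 54 mm above the slot's mouth, handle along the slot within 0.4 rad), and the lock stands at rest, turned beyond 0.85 rad (all of step 2 and velocity of joint lock_blue between -0.05 and 0.05 rad/s and distance of key_blue_handle from where it was at the start of the episode above 0.05 m); the robot touches nothing.
It also fails if it takes over 45 s, if anything falls off the work surface, if the arm or the gripper's body presses on something with over 40 N, if the wrist force passes 120 N, or if a joint passes its speed limit or range.

## Working session

There is one attempt and no reset: what is moved stays moved. The work goes in short steps, Python scripts to look and compute and a tool call to move; the robot and the scene stay as the last step left them, time stands still between calls to the robot, and variables do not carry over. Pictures are saved under pics/ and viewed, and the job is handed in when it is done.

Besides the shell and the picture viewer there is one more tool, called after "Call:" in YAML: its name, and indented under it one key for each argument. jog_arm: Moves the arm, as the interface text tells. Its arguments: {"type":"object","properties":{"plan":{"type":"array","items":{"type":"array","items":{"type":"number"}}},"force":{"type":"number"}},"required":["plan"]}

```bash
mkdir -p pics; ls; python3 - <<'E'
from cell import *
import cv2
o=get_obs();print({k:o[k] for k in('t','position','eef_rot','opening','ft_force')})
for n in("scene","top"):
    im=capture(n);cv2.imwrite(f"pics/{n}0.png",im[:,:,::-1]);print(n,camera_model(n))
E
```

```text
pics
{'t': 0.0, 'position': array([ 177.86700417, -598.79022306,  230.64560349]), 'eef_rot': array([ 3.14147958e+00,  1.24447204e-03, -1.28202232e+00]), 'opening': 85.53578739760263, 'ft_force': array([ 0.63074077, -0.30227009,  0.85658159])}
scene {'fx': 576.2075142581452, 'fy': 576.2075142581452, 'cx': 325.0509409389822, 'cy': 247.6474703744717, 'k1': -0.12264560205709495, 'xyz': array([1038.11565248,  -17.10628147,  852.72973276]), 'rotation': array([-2.5316792 , -0.0162678 ,  1.55848534])}
top {'fx': 472.73779318873363, 'fy': 472.73779318873363, 'cx': 325.44089892206637, 'cy': 249.18785152907995, 'k1': -0.0920363687701431, 'xyz': array([376.5931824 ,  29.73142135, 861.08910515]), 'rotation': array([-2.96508066, -0.03039973, -1.5541955 ])}
```

View pics/scene0.png

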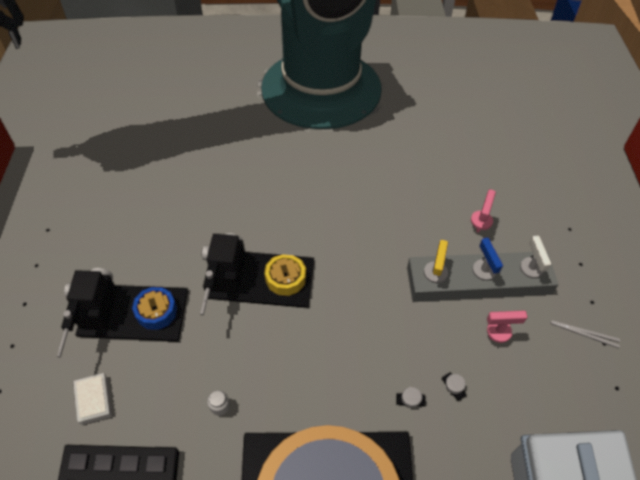

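View pics/top0.png

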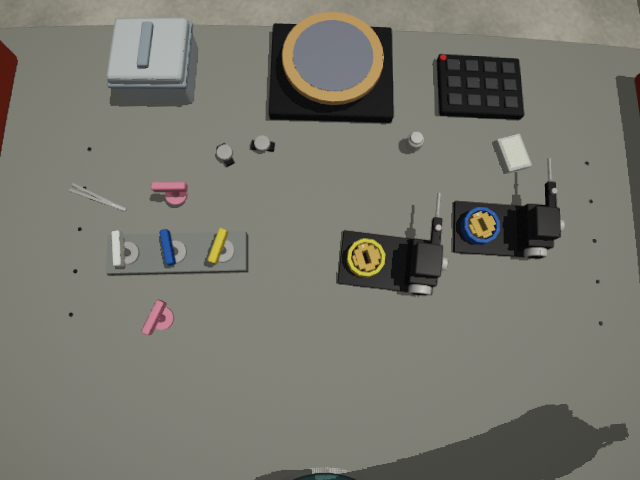

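Candidates in the top view: the blue handle is at about (168,247) in the rack, with yellow at (218,246) and white at (118,248). Two loose pink look-alikes sit at (170,188) and (155,317). Blue collar is at (480,225), yellow collar at (366,258). I'll check these in enlarged crops and measure.

```bash
cat > h.py <<'E'
import numpy as np,cv2
from scipy.spatial.transform import Rotation as R
def ray(cm,uv):
    K=np.array([[cm['fx'],0,cm['cx']],[0,cm['fy'],cm['cy']],[0,0,1.]])
    p=cv2.undistortPoints(np.array(uv,float).reshape(-1,1,2),K,np.array([cm['k1'],0,0,0.])).reshape(-1,2)
    d=np.c_[p,np.ones(len(p))]
    return np.array(cm['xyz']),d@R.from_euler('xyz',cm['rotation']).as_matrix().T
def plane(cm,uv,z):
    o,d=ray(cm,uv);return o+d*((z-o[2])/d[:,2])[:,None]
def two(c1,u1,c2,u2):
    o1,d1=ray(c1,[u1]);o2,d2=ray(c2,[u2]);d1=d1[0];d2=d2[0]
    s=np.linalg.lstsq(np.c_[d1,-d2],o2-o1,rcond=None)[0]
    a=o1+s[0]*d1;b=o2+s[1]*d2
    return (a+b)/2,np.linalg.norm(a-b)
def blobs(im,lo,hi,amin=40):
    m=cv2.inRange(cv2.cvtColor(im,cv2.COLOR_RGB2HSV),np.array(lo),np.array(hi))
    cs,_=cv2.findContours(m,cv2.RETR_EXTERNAL,cv2.CHAIN_APPROX_NONE)
    return [c for c in cs if cv2.contourArea(c)>amin]
BLUE=((105,120,40),(125,255,255))
E
python3 - <<'E'
from h import *
from cell import camera_model
ims={n:cv2.imread(f"pics/{n}0.png")[:,:,::-1].copy() for n in("scene","top")}
for n in ims:
    cm=camera_model(n)
    for c in blobs(ims[n],*BLUE,30):
        M=cv2.moments(c);r=cv2.minAreaRect(c);u=[M['m10']/M['m00'],M['m01']/M['m00']]
        bx=cv2.boxPoints(r)
        print(n,np.round(u,1),np.round(r[1],1),cv2.contourArea(c),'z85',plane(cm,[u],85).round(1),'z36',plane(cm,[u],36).round(1),'box@z92',plane(cm,bx,92)[:,:2].round(0).tolist())
a=cv2.resize(ims['top'][220:290,90:260],None,fx=4.5,fy=4.5,interpolation=2)
b=cv2.resize(ims['top'][190:270,440:580],None,fx=4.5,fy=4.5,interpolation=2)
w=765
b=cv2.copyMakeBorder(b,0,0,0,w-b.shape[1],0) if b.shape[1]<w else b[:,:w]
s=np.vstack([a,b[:280]]);print(s.shape);cv2.imwrite('pics/crop0.png',s[:600,:,::-1])
E
```

```text
scene [153.8 307.5] [42. 44.] 1467.0 z85 [[ 612.9 -260.6   85. ]] z36 [[ 585.7 -276.2   36. ]] box@z92 [[581.0, -300.0], [581.0, -231.0], [653.0, -221.0], [653.0, -287.0]]
scene [490.8 255.1] [36.2 11.2] 339.5 z85 [[516.9 273.2  85. ]] z36 [[483.7 291.8  36. ]] box@z92 [[494.0, 253.0], [484.0, 272.0], [548.0, 287.0], [557.0, 269.0]]
scene [565.7   9.4] [25.1 20.1] 397.0 z85 [[-217.5  607.1   85. ]] z36 [[-297.7  646.9   36. ]] box@z92 [[-161.0, 556.0], [-253.0, 584.0], [-253.0, 651.0], [-160.0, 619.0]]
top [167.1 247. ] [35.9 10.5] 314.5 z85 [[513.3 273.   85. ]] z36 [[521.9 288.4  36. ]] box@z92 [[540.0, 287.0], [544.0, 270.0], [485.0, 254.0], [481.0, 271.0]]
top [480.  225.4] [37. 38.] 1115.5 z85 [[ 562.8 -256.7   85. ]] z36 [[ 574.6 -274.7   36. ]] box@z92 [[593.0, -222.0], [595.0, -289.0], [530.0, -286.0], [528.0, -220.0]]
(595, 765, 3)
```

View pics/crop0.png

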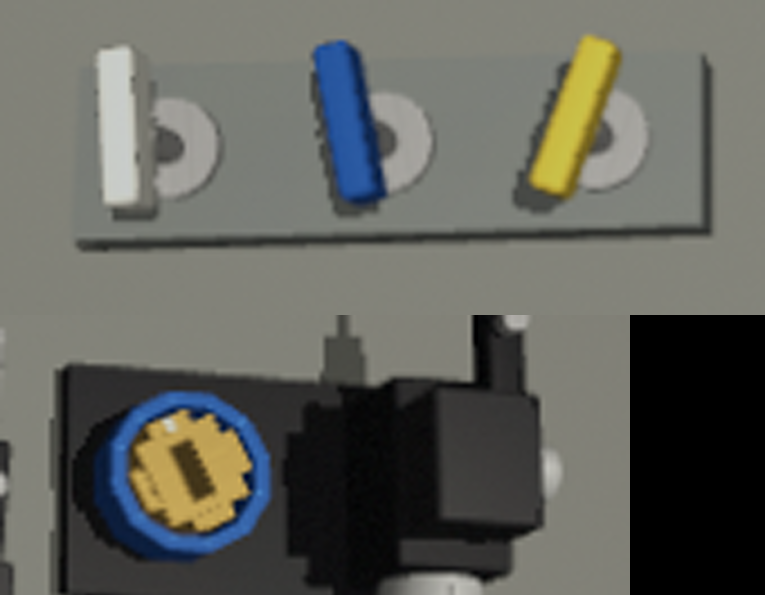

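The top view confirms it. The blue T-key is the middle one in the rack, near (514,272) mm with the bar about 16° from x. The blue-collared lock is near (575,-275), with its slot dark at about 20–25° and the black block on its −y side. I'll fly over the lock first for a wrist picture.

Call:
jog_arm:
  plan:
    - [0.7,0.95,0.75,0,0,0,0]
    - [0.7,0.95,0.75,0,0,0,0]
    - [0.7,0.95,0.75,0,0,0,0]
    - [0.7,0.95,0.75,0,0,0,0]
    - [0.7,0.95,0.75,0,0,0,0]
    - [0.7,0.95,0.75,0,0,0,0]
    - [0.7,0.95,0.75,0,0,0,0]
    - [0.7,0.95,0.75,0,0,0,0]
    - [0.7,0.95,0.75,0,0,0,0]
    - [0.7,0.95,0.75,0,0,0,0]
  force: 40

```text
t: 1.1
position: [465.8, -365.8, 227.7]
eef_rot: [3.137, 0.006, -1.292]
ft_force: [0.5, -0.1, -1.1]
opening: 59.5
```

```bash
python3 - <<'E'
from cell import *
import cv2
from h import *
cm=camera_model("wrist");print(cm, get_obs()['position'])
im=capture("wrist");cv2.imwrite("pics/w1.png",im[:,:,::-1])
E
```

```text
{'fx': 421.5808843238026, 'fy': 421.5808843238026, 'cx': 319.35951794163066, 'cy': 241.5046620772625, 'k1': -0.10055456884630203, 'xyz': array([ 536.43605484, -347.08116212,  369.42658604]), 'rotation': array([ 2.85230038,  0.00665181, -1.29262948])} [ 465.78160496 -365.83785322  227.71937952]
```

View pics/w1.png

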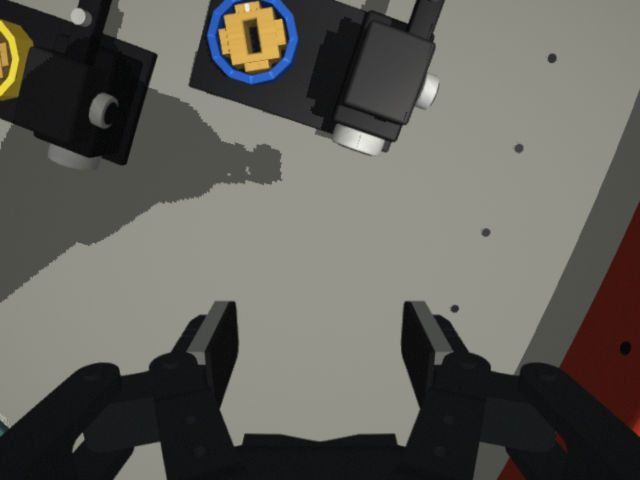

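The wrist view shows the blue-collared lock at (253,40) with the dark slot nearly vertical in the image. I'll measure it.

```bash
cat >> h.py <<'E'
def slot(im,cm,near,rad=40,verbose=True):
    hsv=cv2.cvtColor(im,cv2.COLOR_RGB2HSV)
    yy,xx=np.mgrid[:480,:640];disk=((xx-near[0])**2+(yy-near[1])**2<rad**2)
    gold=(cv2.inRange(hsv,np.array((8,90,120)),np.array((28,255,255)))>0)&disk
    g=gold.astype(np.uint8)
    cs,h=cv2.findContours(g,cv2.RETR_CCOMP,cv2.CHAIN_APPROX_NONE)
    out=[]
    for c,hh in zip(cs,h[0]):
        if hh[3]>=0 and cv2.contourArea(c)>20:
            P=plane(cm,c.reshape(-1,2),36)[:,:2].astype(np.float32)*10
            r=cv2.minAreaRect(P);b=cv2.boxPoints(r)/10
            e=[b[1]-b[0],b[2]-b[1]];e=max(e,key=np.linalg.norm)
            M=cv2.moments(P.reshape(-1,1,2)) 
            out.append((np.array(r[0])/10,np.array(r[1])/10,np.degrees(np.arctan2(e[1],e[0])),c.reshape(-1,2).mean(0)))
    big=max(cs,key=cv2.contourArea)
    P=plane(cm,big.reshape(-1,2),36)[:,:2].astype(np.float32)
    return out,cv2.minEnclosingCircle(P)
E
python3 - <<'E'
from h import *
from cell import camera_model
im=cv2.imread("pics/w1.png")[:,:,::-1].copy();cm=camera_model("wrist")
print(slot(im,cm,(253,40)))
im=cv2.imread("pics/top0.png")[:,:,::-1].copy();cm=camera_model("top")
print(slot(im,cm,(481,225),16))
E
```

```text
([(array([ 583.90341797, -274.23676758]), array([25.07686768, 11.2722229 ]), np.float32(23.466537), array([252.01111111,  35.6       ]))], ((583.6425170898438, -274.3148498535156), 25.457599639892578))
([(array([ 577.54536133, -278.96638184]), array([26.36472168, 13.01612244]), np.float32(24.768812), array([482.27272727, 223.78787879]))], ((576.99755859375, -278.5500793457031), 24.92912483215332))
```

Call:
jog_arm:
  plan:
    - [0.7,0.5,0.8,-0.5,0,0,0]
    - [0.7,0.5,0.8,-0.5,0,0,0]
    - [0.7,0.5,0.8,-0.5,0,0,0]
    - [0.7,0,0,0,0,0,0]
    - [0.7,0,0,0,0,0,0]
    - [0.7,0,0,0,0,0,0]
    - [0.7,0,0,0,0,0,0]
    - [0.7,0,0,0,0,0,0]
    - [0.7,0,0,0,0,0,0]
    - [0.7,0,0,0,0,0,0]

```text
t: 2.15
position: [516.7, -286.9, 180.9]
eef_rot: [3.139, 0.007, -1.285]
ft_force: [-0.7, 0.2, -0.3]
opening: 59.9
```

```bash
python3 - <<'E'
from cell import *
import cv2
from h import *
cm=camera_model("wrist");print(cm['xyz'],cm['rotation'], get_obs()['position'])
im=capture("wrist");cv2.imwrite("pics/w2.png",im[:,:,::-1])
b=max([c for c in blobs(im,*BLUE)],key=cv2.contourArea)
(x,y),r=cv2.minEnclosingCircle(b);print(x,y,r)
print(slot(im,cm,(x,y),r))
E
```

```text
[ 586.9946442  -268.00936822  322.68967117] [ 2.85411328  0.00840143 -1.28597079] [ 516.67116712 -286.92136475  180.88544965]
336.7745361328125 133.637451171875 51.90127182006836
([(array([ 579.1987793 , -280.09318848]), array([24.11037598, 10.77287903]), np.float32(24.375113), array([337.28125   , 134.51041667]))], ((579.1273193359375, -280.0980529785156), 25.41948127746582))
```

View pics/w2.png

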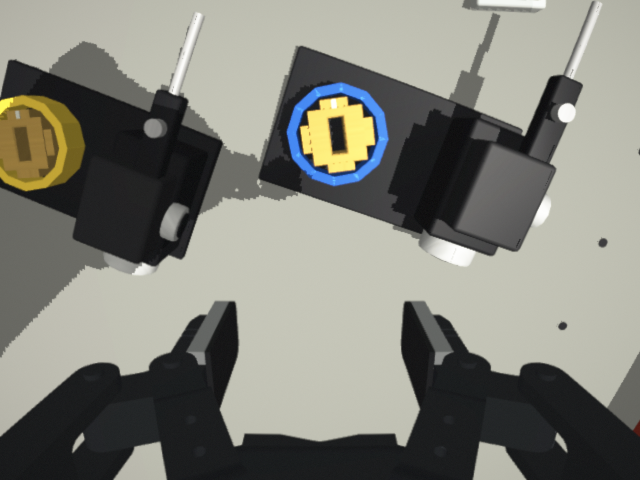

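The wrist view now shows the slot at (337,134), level and square with the jaws. That puts the lock at (579,-280) with its slot at 24.4°, and the top camera agrees to 2 mm. Next I'll go to the key.

Call:
jog_arm:
  plan:
    - [0.7,-0.1,1,0.2,0,0,0]
    - [0.7,-0.1,1,0.2,0,0,0]
    - [0.7,-0.1,1,0.2,0,0,0]
    - [0.7,-0.1,1,0.2,0,0,0]
    - [0.7,-0.1,1,0.2,0,0,0]
    - [0.7,-0.1,1,0.2,0,0,0]
    - [0.7,-0.1,1,0.2,0,0,0]
    - [0.7,-0.1,1,0.1,0,0,0]
    - [0.7,-0.1,1,0,0,0,0]
    - [0.7,-0.1,1,0,0,0,0]

```text
t: 3.2
position: [483.7, 19.0, 228.4]
eef_rot: [3.141, 0.005, -1.294]
ft_force: [1.3, -0.2, -0.8]
opening: 59.6
```

Call:
jog_arm:
  plan:
    - [0.7,-0.1,1,0,0,0,0]
    - [0.7,-0.1,1,0,0,0,0]
    - [0.7,-0.1,1,0,0,0,0]
    - [0.7,-0.1,1,0,0,0,0]
    - [0.7,-0.1,1,0,0,0,0]
    - [0.7,-0.1,1,0,0,0,0]
    - [0.7,-0.1,1,0,0,0,0]
    - [0.7,-0.1,1,0,0,0,0]
    - [0.7,-0.1,0.7,0,0,0,0]
    - [0.7,0,0,0,0,0,0]

```text
t: 4.2
position: [453.6, 294.0, 230.6]
eef_rot: [-3.138, 0.005, -1.291]
ft_force: [-0.6, 0.5, -0.4]
opening: 59.9
```

Call:
jog_arm:
  plan:
    - [0.7,-0.2,0.3,0,0,0,0]
    - [0.7,0,0,0,0,0,0]
    - [0.7,0,0,0,0,0,0]
    - [0.7,0,0,0,0,0,0]
    - [0.7,0,0,0,0,0,0]
    - [0.7,0,0,0,0,0,0]
    - [0.7,0,0,0,0,0,0]
    - [0.7,0,0,0,0,0,0]
    - [0.7,0,0,0,0,0,0]
    - [0.7,0,0,0,0,0,0]

```text
t: 5.2
position: [448.5, 300.2, 230.7]
eef_rot: [-3.138, 0.004, -1.295]
ft_force: [-0.7, -0.2, 0.4]
opening: 59.4
```

```bash
python3 - <<'E'
from cell import *
import cv2
from h import *
o=get_obs();cm=camera_model("wrist");print(cm['xyz'],cm['rotation'], o['position'],o['eef_rot'])
im=capture("wrist");cv2.imwrite("pics/w3.png",im[:,:,::-1])
for b in blobs(im,*BLUE):
    r=cv2.minAreaRect(b);print(r)
    # top face bright
    P=plane(cm,b.reshape(-1,2),90)[:,:2].astype(np.float32)*10
    r=cv2.minAreaRect(P);e=cv2.boxPoints(r);e=max([e[1]-e[0],e[2]-e[1]],key=np.linalg.norm)
    print(np.array(r[0])/10,np.array(r[1])/10,np.degrees(np.arctan2(e[1],e[0])))
E
```

```text
[517.98083555 318.73503951 372.99034483] [ 2.8605006   0.0046608  -1.29558399] [448.45312956 300.19280046 230.67645742] [-3.1377183   0.00353046 -1.29493342]
((385.02410888671875, 142.89222717285156), (22.98401641845703, 90.73784637451172), 3.122130870819092)
[515.27978516 274.328125  ] [58.76940308 15.17774963] 14.993257
```

View pics/w3.png

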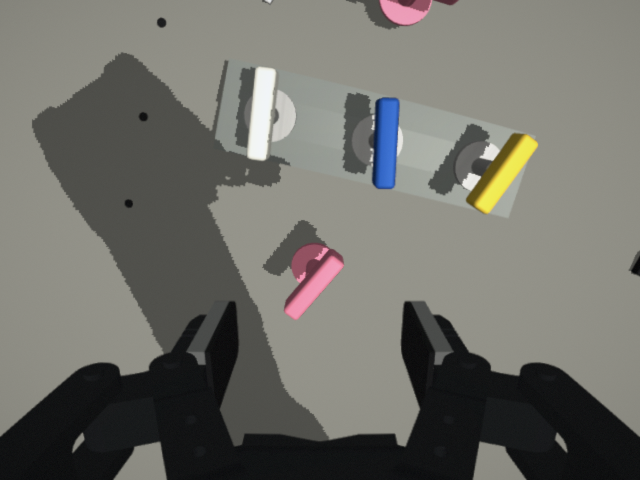

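The blue key handle is at (385,143) in the wrist picture, between white at (262,114) and yellow at (503,173), with a pink one at (315,285). It measures (515,274) with the bar at 15°. I'll move above it and start down.

Call:
jog_arm:
  plan:
    - [0.6,0.7,-0.3,0,0,0,-0.1]
    - [0.6,0.7,-0.3,0,0,0,0]
    - [0.6,0.8,-0.3,-0.5,0,0,0]
    - [0.6,0,0,-0.8,0,0,0]
    - [0.6,0,0,-0.8,0,0,0]
    - [0.6,0,0,-0.3,0,0,0]
    - [0.6,0,0,0,0,0,0]
    - [0.6,0,0,0,0,0,0]
    - [0.6,0,0,0,0,0,0]
    - [0.6,0,0,0,0,0,0]

```text
t: 6.25
position: [517.8, 273.5, 159.9]
eef_rot: [-3.133, 0.004, -1.308]
ft_force: [-0.3, 0.3, -0.3]
opening: 51.0
```

```bash
python3 - <<'E'
from cell import *
import cv2
from h import *
o=get_obs();cm=camera_model("wrist");print(o['position'],o['eef_rot'])
im=capture("wrist");cv2.imwrite("pics/w4.png",im[:,:,::-1])
E
```

```text
[517.81858579 273.49740944 159.89945834] [-3.13284491  0.00425429 -1.30774066]
```

View pics/w4.png

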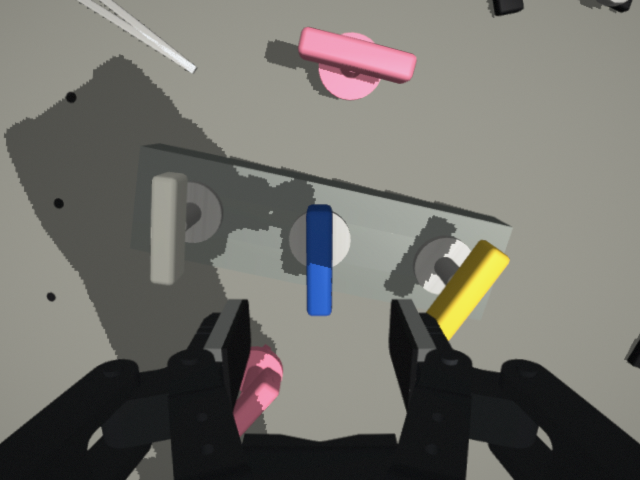

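The blue handle is centred between the jaws at (319,260), and yellow is clear on the right. I'll descend and grip.

Call:
jog_arm:
  plan:
    - [0.6,-0.1,0,-0.6,0,0,0]
    - [0.6,0,0,-0.7,0,0,0]
    - [0.6,0,0,-0.7,0,0,0]
    - [0.6,0,0,-0.6,0,0,0]
    - [0.6,0,0,-0.4,0,0,0]
    - [0.6,0,0,-0.2,0,0,0]
    - [0.6,0,0,0,0,0,0]
    - [0.6,0,0,0,0,0,0]
    - [0.6,0,0,0,0,0,0]
    - [0.6,0,0,0,0,0,0]

```text
t: 7.3
position: [517.8, 275.4, 67.0]
eef_rot: [-3.122, 0.006, -1.308]
ft_force: [0.2, 0.1, -1.1]
opening: 51.1
```

Call:
jog_arm:
  plan:
    - [0.6,-0.1,-0.05,-0.15,-0.1,0.1,0]
    - [0.6,0,0,0,0,0,0]
    - [0.2,0,0,0,0,0,0]
    - [0.1,0,0,0,0,0,0]
    - [0.1,0,0,0,0,0,0]
    - [0.05,0,0,0,0,0,0]
    - [0.05,0,0,0,0,0,0]
    - [0.05,0,0,0,0,0,0]
    - [0.05,0,0,0,0,0,0]
    - [0.05,0,0,0,0,0,0]
  force: 40

```text
t: 8.3
position: [515.0, 274.0, 63.0]
eef_rot: [-3.14, -0.005, -1.308]
ft_force: [0.3, 0.2, -1.1]
opening: 13.0
```

Gripped at 13 mm opening. I'll lift straight up, first slowly.

Call:
jog_arm:
  plan:
    - [0,0,0,0.2,0,0,0]
    - [0,0,0,0.4,0,0,0]
    - [0,0,0,0.6,0,0,0]
    - [0,0,0,0.8,0,0,0]
    - [0,0,0,0.8,0,0,0]
    - [0,0,0,0.8,0,0,0]
    - [0,0,0,0.6,0,0,0]
    - [0,0,0,0.2,0,0,0]
    - [0,0,0,0,0,0,0]
    - [0,0,0,0,0,0,0]
  force: 60

```text
t: 9.3
position: [513.6, 273.8, 205.9]
eef_rot: [-3.138, -0.005, -1.307]
ft_force: [0.2, -0.2, -1.6]
opening: 13.1
```

```bash
python3 - <<'E'
from cell import *
import cv2
from h import *
o=get_obs();print(o['position'],o['eef_rot'],o['opening'],o['ft_force'])
a=capture("wrist");b=capture("scene")
cv2.imwrite("pics/w5.png",np.hstack([cv2.resize(a,(400,300)),cv2.resize(b,(400,300))])[:,:,::-1]);cv2.imwrite("pics/w5w.png",a[:,:,::-1])
E
```

```text
[513.63246545 273.7570549  205.88197072] [-3.13839799 -0.00464716 -1.30691297] 13.13439481590722 [ 0.15193835 -0.19725937 -1.63106044]
```

View pics/w5.png

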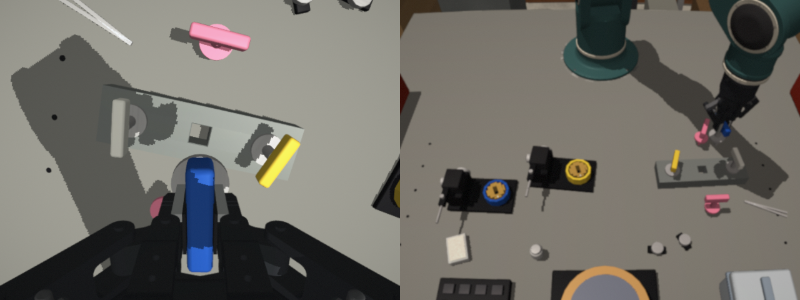

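View pics/w5w.png

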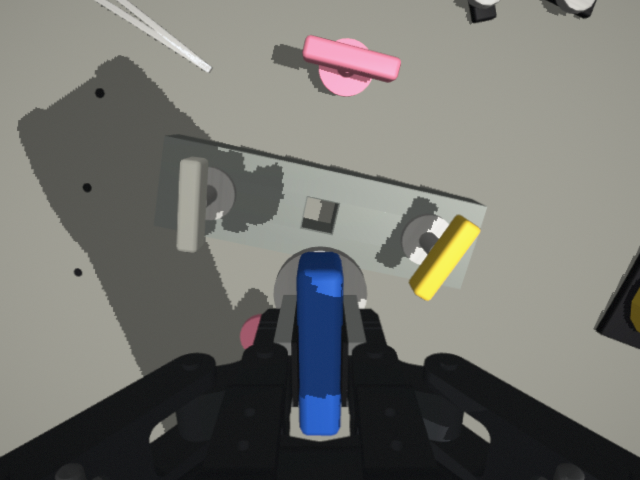

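The key is held upright. The bar runs from (320,252) to (320,435) in the wrist picture, with the shoulder disc behind it around (320,290), and the rack hole is empty. I'll measure the key's offset from the TCP.

```bash
python3 - <<'E'
from h import *
from cell import *
o=get_obs();cm=camera_model("wrist");im=cv2.imread("pics/w5w.png")[:,:,::-1].copy()
p=o['position'];yaw=o['eef_rot'][2];bar=np.array([np.cos(yaw+np.pi/2),np.sin(yaw+np.pi/2)]);jaw=np.array([np.cos(yaw),np.sin(yaw)])
c=max(blobs(im,(105,120,30),(125,255,255)),key=cv2.contourArea).reshape(-1,2)
print(c.min(0),c.max(0),cv2.minAreaRect(c))
for z in (p[2]+19+11,p[2]+19):
    P=plane(cm,c,z)[:,:2]-p[:2]
    print('along bar',(P@bar).min(),(P@bar).max(),'jaw',(P@jaw).min(),(P@jaw).max())
# shoulder arc: gray edge
g=cv2.cvtColor(im,cv2.COLOR_RGB2GRAY)
crop=cv2.resize(im[235:345,255:385],None,fx=5,fy=5,interpolation=0);cv2.imwrite('pics/sh.png',crop[:,:,::-1])
print(cm['xyz']-p)
E
```

```text
[296 252] [343 434] ((319.5, 343.0), (182.0, 47.0), 90.0)
along bar -26.142928567662615 36.52322425768061 jaw -6.566531153847454 7.216594110050074
along bar -35.781772868836626 33.03005184801931 jaw -7.2042698242771355 7.930567036590762
[ 69.62803905  18.88025337 142.16473857]
```

View pics/sh.png

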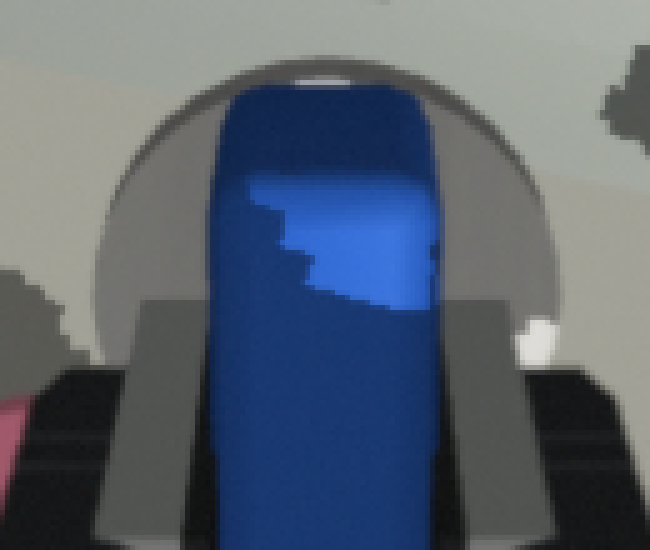

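```bash
python3 - <<'E'
from h import *
from cell import *
o=get_obs();cm=camera_model("wrist");im=cv2.imread("pics/w5w.png")[:,:,::-1].copy()
p=o['position'];yaw=o['eef_rot'][2];bar=np.array([np.cos(yaw+np.pi/2),np.sin(yaw+np.pi/2)]);jaw=np.array([np.cos(yaw),np.sin(yaw)])
def f(uv,dz):
    P=plane(cm,[uv],p[2]+dz)[:,:2]-p[:2];return (P@bar).round(1),(P@jaw).round(1)
print(f((320,252),8),f((320,270),30),f((320,434),30))
# shoulder upper rim points (crop px -> image)
e=[(95,300),(110,220),(150,160),(200,115),(260,82),(325,68),(390,82),(450,112),(500,155),(540,215),(557,290)]
e=np.array([(255+x/5,235+y/5) for x,y in e])
for dz in(-28,-24,-20,-16):
    P=plane(cm,e,p[2]+dz)[:,:2]
    A=np.c_[2*P,np.ones(len(P))];s=np.linalg.lstsq(A,(P**2).sum(1),rcond=None)[0]
    r=np.sqrt(s[2]+s[0]**2+s[1]**2);c=s[:2]-p[:2];print(dz,r,c@bar,c@jaw)
E
```

```text
(array([29.5]), array([0.6])) (array([31.2]), array([0.5])) (array([-26.1]), array([0.5]))
-28 19.96725045656723 -1.0134580944365512 0.873524297775974
-24 19.497887635011693 0.706189439723392 0.8514946964377716
-20 19.028524813462116 2.425836973873013 0.8294650950963678
-16 18.559161991895426 4.1454845080400515 0.8074354937606714
```

Call:
jog_arm:
  plan:
    - [0,0.1,-0.5,0,0,0,0.1]
    - [0,0.1,-0.9,0,0,0,0.1]
    - [0,0.1,-1,0,0,0,0.1]
    - [0,0.1,-1,0,0,0,0.1]
    - [0,0.1,-1,0,0,0,0.1]
    - [0,0.1,-1,0,0,0,0.1]
    - [0,0.1,-1,0,0,0,0.1]
    - [0,0.1,-1,0,0,0,0.1]
    - [0,0.1,-1,0,0,0,0.1]
    - [0,0.1,-1,0,0,0,0.1]

```text
t: 10.4
position: [538.5, -14.8, 196.7]
eef_rot: [3.131, 0.001, -1.153]
ft_force: [0.1, -0.7, -0.6]
opening: 13.0
```

Call:
jog_arm:
  plan:
    - [0,0.1,-1,0,0,0,0.1]
    - [0,0.1,-1,0,0,0,0.1]
    - [0,0.1,-1,0,0,0,0]
    - [0,0.1,-1,0,0,0,0]
    - [0,0.1,-1,0,0,0,0]
    - [0,0.1,-1,0,0,0,0]
    - [0,0.1,-1,0,0,0,0]
    - [0,0.1,-1,0,0,0,0]
    - [0,0,-0.6,0,0,0,0]
    - [0,0,0,0,0,0,0]

```text
t: 11.4
position: [557.8, -287.1, 187.0]
eef_rot: [3.12, 0.01, -1.127]
ft_force: [-0.4, 0.2, -0.2]
opening: 12.7
```

Call:
jog_arm:
  plan:
    - [0,0.4,0.15,-0.4,0,-0.15,-0.1]
    - [0,0.25,0.1,-0.6,0,0,0]
    - [0,0,0,-0.6,0,0,0]
    - [0,0,0,-0.5,0,0,0]
    - [0,0,0,-0.3,0,0,0]
    - [0,0,0,-0.1,0,0,0]
    - [0,0,0,0,0,0,0]
    - [0,0,0,0,0,0,0]
    - [0,0,0,0,0,0,0]
    - [0,0,0,0,0,0,0]

```text
t: 12.4
position: [578.3, -273.5, 106.4]
eef_rot: [3.138, 0.005, -1.136]
ft_force: [0.4, -0.1, -1.2]
opening: 13.4
```

```bash
python3 - <<'E'
from cell import *
import cv2
from h import *
o=get_obs();print(o['position'],o['eef_rot'],o['opening'],o['ft_force'])
a=capture("wrist");b=capture("scene");c=capture("top")
cv2.imwrite("pics/w6w.png",a[:,:,::-1])
q=np.hstack([cv2.resize(b[225:355,70:220],(400,347),interpolation=2),cv2.resize(c[150:280,420:570],(400,347),interpolation=2)])
cv2.imwrite("pics/w6.png",q[:,:,::-1])
E
```

```text
[ 578.32246362 -273.46989761  106.39626664] [ 3.13812688  0.0049552  -1.13552249] 13.384557613459082 [ 0.40109383 -0.10465867 -1.24574728]
```

View pics/w6w.png

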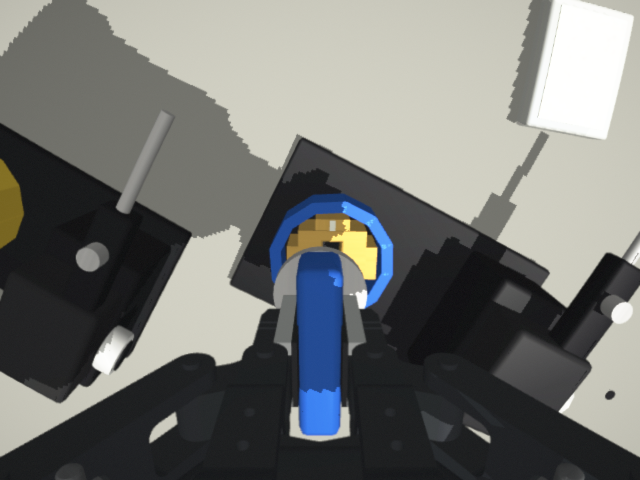

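View pics/w6.png

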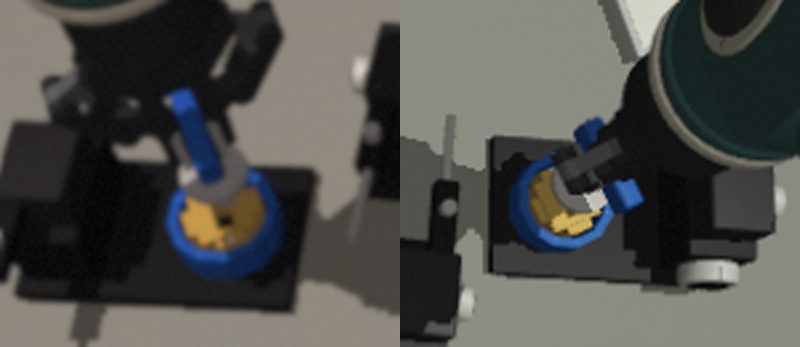

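The wrist picture shows the slot's far end at about (333,245), slightly right of the key's column at 320, which agrees with needing about 6.5 mm more in −y. I'll correct that and lower.

Call:
jog_arm:
  plan:
    - [0,-0.03,-0.22,0,0,0,-0.05]
    - [0,0,0,-0.2,0,0,0]
    - [0,0,0,-0.2,0,0,0]
    - [0,0,0,0,0,0,0]
    - [0,0,0,0,0,0,0]
    - [0,0,0,0,0,0,0]
    - [0,0,0,0,0,0,0]
    - [0,0,0,0,0,0,0]
    - [0,0,0,0,0,0,0]
    - [0,0,0,0,0,0,0]

```text
t: 13.55
position: [577.2, -280.7, 93.2]
eef_rot: [3.138, 0.005, -1.143]
ft_force: [-0.1, -0.0, -1.0]
opening: 13.0
```

```bash
python3 - <<'E'
from cell import *
import cv2
from h import *
o=get_obs();cm=camera_model("wrist");print(o['position'],o['eef_rot'],o['opening'],o['ft_force'])
a=capture("wrist")
cv2.imwrite("pics/w7.png",cv2.resize(a[170:320,240:400],None,fx=4,fy=4,interpolation=0)[:,:,::-1]);cv2.imwrite("pics/w7w.png",a[:,:,::-1])
E
```

```text
[ 577.20716446 -280.73410899   93.16729195] [ 3.13799864  0.00511039 -1.14329969] 13.044963039184584 [-0.07727468 -0.03783993 -0.95261658]
```

View pics/w7.png

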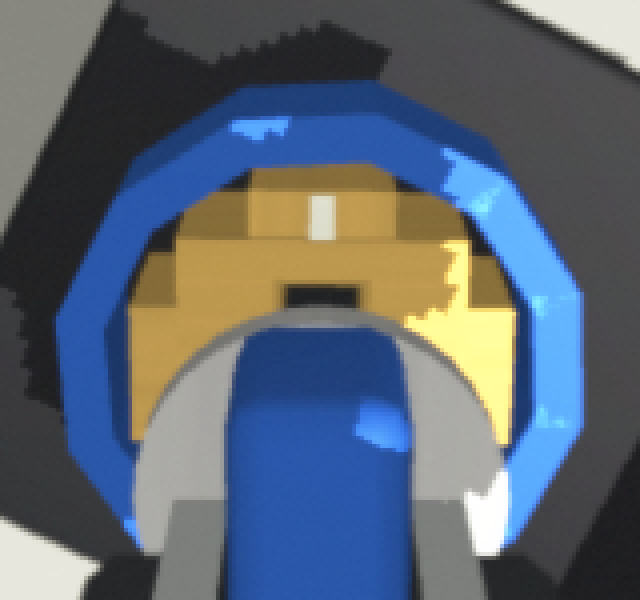

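```bash
python3 - <<'E'
from cell import *
from h import *
o=get_obs();cm=camera_model("wrist");p=o['position'];yaw=o['eef_rot'][2]
bar=np.array([np.cos(yaw+np.pi/2),np.sin(yaw+np.pi/2)]);jaw=np.array([np.cos(yaw),np.sin(yaw)])
P=plane(cm,[(310.5,241.5),(330,241.5)],36)[:,:2];print(P)
print([((q-p[:2])@bar,(q-p[:2])@jaw) for q in P], 'centre',P.mean(0)-12*bar)
# shoulder
e=np.array([(240+x/4,170+y/4) for x,y in [(140,440),(160,405),(200,360),(240,335),(290,322),(340,322),(390,335),(440,365),(480,405),(500,440)]])
for dz in(-28,-24,-20):
    P=plane(cm,e,p[2]+dz)[:,:2];A=np.c_[2*P,np.ones(len(P))];s=np.linalg.lstsq(A,(P**2).sum(1),rcond=None)[0]
    c=s[:2]-p[:2];print(dz,np.sqrt(s[2]+s[0]**2+s[1]**2),c@bar,c@jaw)
E
```

```text
[[ 588.11006715 -271.18073628]
 [ 592.09955297 -279.91068888]]
[(np.float64(13.853516146033423), np.float64(-4.170854942346115)), (np.float64(13.864785854294993), np.float64(5.427475250081132))] centre [ 579.18462969 -280.52061567]
-28 20.594159888748933 -1.9521555710142793 0.5443443450532559
-24 20.108890958231406 -0.18877892687716652 0.5656428491683566
-20 19.62362202773926 1.5745977172435637 0.5869413532799292
```

The slot centre and the key agree within about 1 mm in both directions. I'll lower it gently.

Call:
jog_arm:
  plan:
    - [0,0,0,-0.15,0,0,0]
    - [0,0,0,-0.15,0,0,0]
    - [0,0,0,-0.15,0,0,0]
    - [0,0,0,-0.15,0,0,0]
    - [0,0,0,-0.1,0,0,0]
    - [0,0,0,0,0,0,0]
    - [0,0,0,0,0,0,0]
    - [0,0,0,0,0,0,0]
    - [0,0,0,0,0,0,0]
    - [0,0,0,0,0,0,0]

```text
t: 14.6
position: [577.1, -280.7, 70.1]
eef_rot: [3.138, 0.005, -1.143]
ft_force: [0.5, 0.3, -1.5]
opening: 13.2
```

Call:
jog_arm:
  plan:
    - [0,0,0,-0.1,0,0,0]
    - [0,0,0,-0.06,0,0,0]
    - [0,0,0,-0.05,0,0,0]
    - [0,0,0,0,0,0,0]
    - [0,0,0,0,0,0,0]
    - [0,0,0,0,0,0,0]
    - [0,0,0,0,0,0,0]
    - [0,0,0,0,0,0,0]
    - [0,0,0,0,0,0,0]
    - [0,0,0,0,0,0,0]

```text
t: 15.6
position: [577.9, -281.0, 65.0]
eef_rot: [3.139, 0.004, -1.143]
ft_force: [-0.8, 0.4, 0.6]
opening: 12.9
```

```bash
python3 - <<'E'
from cell import *
import cv2
from h import *
o=get_obs();print(o['position'],o['eef_rot'],o['opening'],o['ft_force'],o['ft_torque'],o['qpos'])
a=capture("wrist");b=capture("scene")
cv2.imwrite("pics/w8.png",np.hstack([cv2.resize(a[150:450,200:450],(400,480)),cv2.resize(b[225:385,70:203],(400,480))])[:,:,::-1])
E
```

```text
[ 577.88852965 -281.02674322   64.95572112] [ 3.13891312  0.00367499 -1.14341454] 12.908782390814524 [-0.83483375  0.38296316  0.63908233] [ 0.07104757  0.15936441 -0.03153388] [ 0.60168481  0.65406838 -0.27232124  1.67308013  0.21897259  0.84905652
 -0.90655523]
```

View pics/w8.png

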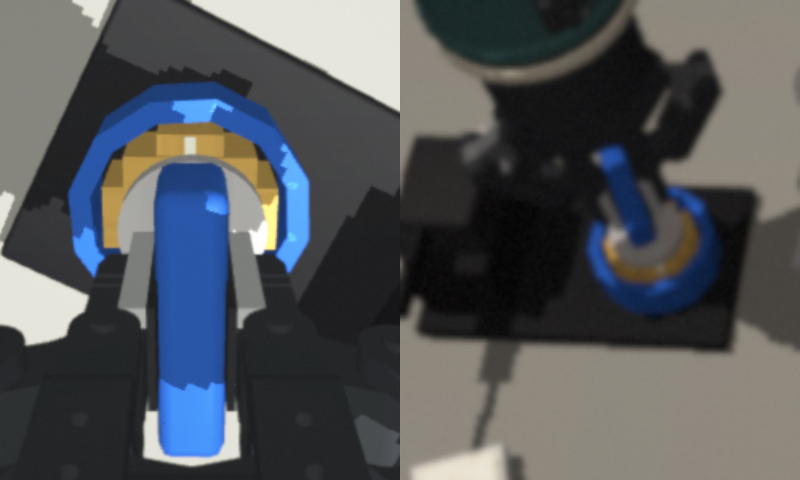

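The key looks seated: the shoulder disc is on the brass nut and the vertical force has just changed. I'll press a little more to confirm.

Call:
jog_arm:
  plan:
    - [0,0,0,-0.05,0,0,0]
    - [0,0,0,-0.05,0,0,0]
    - [0,0,0,0,0,0,0]
    - [0,0,0,0,0,0,0]
    - [0,0,0,0,0,0,0]
    - [0,0,0,0,0,0,0]
    - [0,0,0,0,0,0,0]
    - [0,0,0,0,0,0,0]
    - [0,0,0,0,0,0,0]
    - [0,0,0,0,0,0,0]

```text
t: 16.7
position: [578.4, -281.2, 65.0]
eef_rot: [3.139, 0.002, -1.144]
ft_force: [-0.6, 0.4, 3.2]
opening: 13.0
```

Seated: z stayed at 65 while the vertical force rose to 3 N. I'll turn it clockwise.

Call:
jog_arm:
  plan:
    - [0,0,0,0,0,0,-0.4]
    - [0,0,0,0,0,0,-0.5]
    - [0,0,0,0,0,0,-0.5]
    - [0,0,0,0,0,0,-0.5]
    - [0,0,0,0,0,0,-0.5]
    - [0,0,0,0,0,0,-0.5]
    - [0,0,0,0,0,0,-0.5]
    - [0,0,0,0,0,0,-0.5]
    - [0,0,0,0,0,0,0]
    - [0,0,0,0,0,0,0]

```text
t: 17.7
position: [578.7, -280.3, 64.9]
eef_rot: [3.14, 0.003, -1.706]
ft_force: [-1.5, -0.2, 2.4]
opening: 12.7
```

Call:
jog_arm:
  plan:
    - [0,0,0,0,0,0,-0.5]
    - [0,0,0,0,0,0,-0.6]
    - [0,0,0,0,0,0,-0.6]
    - [0,0,0,0,0,0,-0.6]
    - [0,0,0,0,0,0,-0.6]
    - [0,0,0,0,0,0,-0.6]
    - [0,0,0,0,0,0,-0.6]
    - [0,0,0,0,0,0,-0.4]
    - [0,0,0,0,0,0,0]
    - [0,0,0,0,0,0,0]

```text
t: 18.7
position: [578.5, -280.7, 64.9]
eef_rot: [3.14, 0.003, -2.338]
ft_force: [-1.5, 0.4, 2.3]
opening: 13.5
```

```bash
python3 - <<'E'
from cell import *
import cv2
from h import *
o=get_obs();print(o['position'],o['eef_rot'],o['opening'],o['ft_force'],o['ft_torque'],o['qpos'])
a=capture("wrist");b=capture("scene")
cv2.imwrite("pics/w9.png",np.hstack([cv2.resize(a[150:450,200:450],(400,480)),cv2.resize(b[225:385,70:203],(400,480))])[:,:,::-1])
E
```

```text
[ 578.52242417 -280.66967542   64.94507293] [ 3.13987741  0.00332411 -2.33814602] 13.499777229060397 [-1.474539    0.40570026  2.282874  ] [ 0.00182309  0.23028768 -0.02471829] [ 0.39564694  0.6366664   0.0137503   1.68331237 -0.01623009  0.82215668
 -1.92038787]
```

View pics/w9.png

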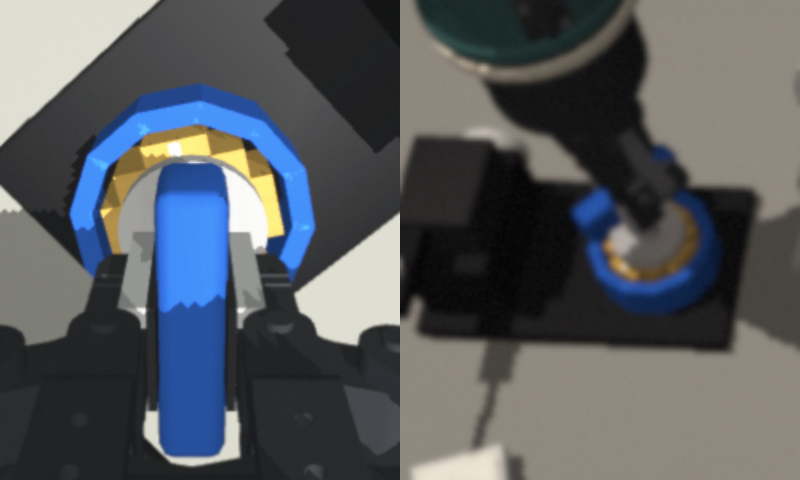

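The key has turned 1.195 rad. The nut's white mark at (173,148) lags the key's centre line by about 0.2 rad, so the nut stands at about 1.0 rad or more. I'll release and rise.

Call:
jog_arm:
  plan:
    - [0.2,0,0,0,0,0,0]
    - [0.35,0,0,0,0,0,0]
    - [0.4,0,0,0,0,0,0]
    - [0.4,0,0,0,0,0,0]
    - [0.4,0,0,0,0,0,0]
    - [0.4,0,0,0.2,0,0,0]
    - [0.4,0,0,0.4,0,0,0]
    - [0.4,0,0,0.6,0,0,0]
    - [0.4,0,0,0.8,0,0,0]
    - [0.4,0,0,0.8,0,0,0]

```text
t: 19.8
position: [577.0, -279.8, 151.3]
eef_rot: [3.135, 0.002, -2.336]
ft_force: [-0.1, -0.1, -0.2]
opening: 33.8
```

Call:
jog_arm:
  plan:
    - [0.4,-0.5,0,0.8,0,0,0]
    - [0.4,-0.8,0,0.3,0,0,0]
    - [0.4,-0.8,0,0,0,0,0]
    - [0.4,-0.8,0,0,0,0,0]
    - [0.4,-0.5,0,0,0,0,0]
    - [0.4,0,0,0,0,0,0]
    - [0.4,0,0,0,0,0,0]
    - [0.4,0,0,0,0,0,0]
    - [0.4,0,0,0,0,0,0]
    - [0.4,0,0,0,0,0,0]

```text
t: 20.8
position: [476.1, -280.1, 198.1]
eef_rot: [-3.134, 0.008, -2.334]
ft_force: [0.7, 0.4, 0.2]
opening: 34.6
```

```bash
python3 - <<'E'
from cell import *
import cv2
from h import *
o=get_obs();print(o['position'],o['eef_rot'],o['opening'],o['ft_force'])
a=capture("wrist");b=capture("scene");c=capture("top")
z=np.hstack([cv2.resize(b[225:385,70:203],(400,480)),cv2.resize(c[145:305,410:543],(400,480))])
cv2.imwrite("pics/w10.png",z[:,:,::-1]);cv2.imwrite("pics/w10w.png",a[:,:,::-1])
for n,im in(("scene",b),("top",c)):
    cv2.imwrite(f"pics/{n}10.png",im[:,:,::-1])
E
```

```text
[ 476.09406591 -280.14659234  198.14883226] [-3.13372447  0.00756372 -2.33364126] 34.586824568226234 [0.6776369  0.39221713 0.20441725]
```

View pics/w10.png

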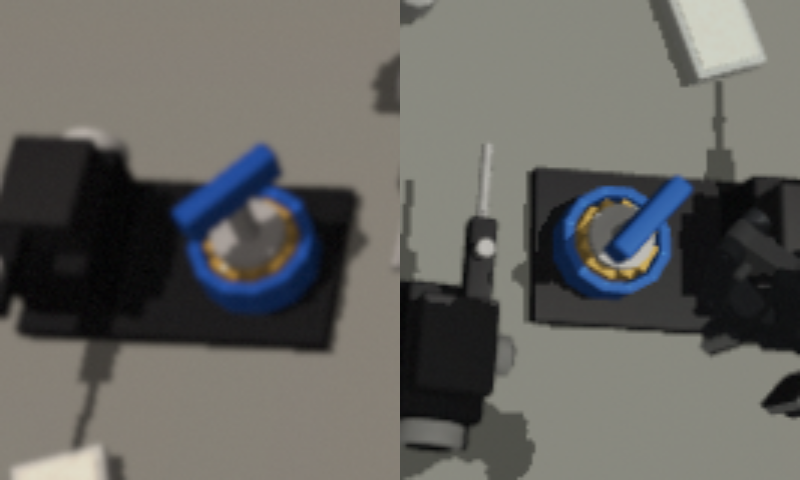

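View pics/w10w.png

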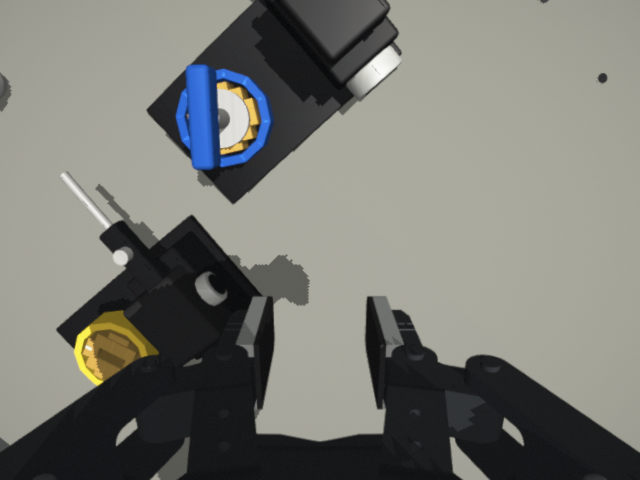

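```bash
python3 - <<'E'
from cell import *
from h import *
S=lambda x,y:(70+x/3.008,225+y/3);T=lambda x,y:(410+(x-400)/3.008,145+y/3)
cs,ct,cw=[camera_model(n) for n in("scene","top","wrist")]
a=[S(180,213),S(268,152)];b=[T(683,187),T(618,254)]
print(two(cs,S(225,182),ct,T(651,219)), two(cs,S(225,182),cw,(203,117)), two(ct,T(651,219),cw,(203,117)))
w=plane(cw,[(201,68),(206,166)],92)[:,:2];print(w,np.degrees(np.arctan2(*(w[0]-w[1])[::-1])))
b=plane(ct,b,92)[:,:2];print(b,np.degrees(np.arctan2(*(b[0]-b[1])[::-1])))
im=cv2.imread("pics/w10w.png");cv2.imwrite("pics/w10c.png",cv2.resize(im[50:185,150:290],None,fx=4,fy=4,interpolation=2))
E
```

```text
(array([ 575.84114602, -279.9040542 ,   88.03899081]), np.float64(0.15474549790220885)) (array([ 577.14859734, -280.63579604,   88.87021588]), np.float64(2.694629239642827)) (array([ 577.63466476, -281.17207657,   85.0671511 ]), np.float64(1.9951248672802313))
[[ 596.56267085 -301.34198589]
 [ 556.87113786 -262.90574336]] -44.079499489156674
[[ 594.33969718 -298.44412203]
 [ 553.82209989 -258.02534234]] -44.9300459329632
```

View pics/w10c.png

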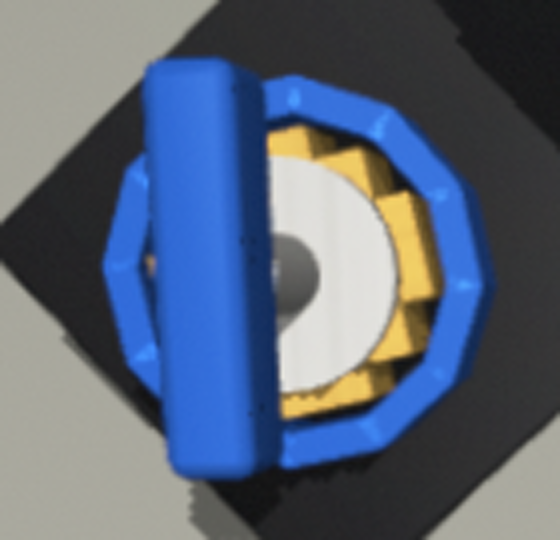

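The crop shows the key standing seated in the blue lock with its bar at about −44.5°. The brass nut has turned with it, lagging by about 10°. The gripper is clear of everything, so I'm handing in.

```bash
python3 -c "
from cell import *
print(sign_off())"
```

```text
the job is handed in; nothing more can be done
None
```

The blue key is standing in the blue-collared lock, turned clockwise and released, and the job was handed in at about 21 s. The hand-in gives no verdict, so the points below are my own last checks.

- **Seating:** before turning, the tool stayed at z = 65 mm while the vertical force rose to about 3 N. After release, the cameras put the handle centre within about 3 mm of the lock axis. The handle's top face came out at 85–89 mm in these views, against 94 mm expected for a fully home key. I put this down to rough hand-picked pixels, since the crops show the shoulder on the nut.
- **Turn:** I turned the key 1.195 rad (68.5°). Its bar went from 24.4° to about −44.5° in the wrist and top views. The nut lags the key by at most 0.2 rad, so it should be at 0.99 rad or more; I did not read its angle directly.
- **Measurements that disagreed:** my first wrist measurement of the lock was off by about 5 mm, probably because the arm was still moving. I discarded it; a second view taken at rest agreed with the top camera to 2 mm.
- **Other items:** the white, yellow and pink keys were not touched. The gripper is clear of everything, about 100 mm from the lock.

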